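# Hang the dish ledge on the slotted upright

### The job

Hang the loose dish ledge on the slotted upright: push its two hooks through the top two slots, then press it straight down until the hooks are fully home, and let go of it there. Go by feel and be gentle: the upright is light sheet metal and must never be pushed with more than 40 N (about 3.5 kg). Leave everything else on the bench where it is.

Things in the scene. Friction and masses are not known exactly. Their poses are not given: they have to be found in the camera images.
- ledge: Loose grey metal dish ledge, 0.14 to 0.28 kg, upright on the bench. Origin: bottom edge of its back plate's rear face, on the mid-plane; x points out of that face (as the hooks do), z up. Sizes in mm: back plate 30 wide, 70 high, 5 thick (x -5 to 0); flat shelf 66 wide, 4 thick, x -115 to -5, with a 10 high lip in front.
- rib (a point): Where to pinch the ledge from above, across its y: on its upright rib, 35 mm before the back plate's rear face and 50 mm above its underside. The rib is 10 mm thick, on the mid-plane, x -65 to -5, top 65 mm above the underside.
- hooks (a point): Tip of the ledge's upper hook: 10.5 mm behind the rear face, 43 mm above the underside. The lower hook is alike, 40 mm below. Each hook: 6 mm wide, a shank 7 mm high (undersides 53 and 13 mm above the ledge's underside) with a rounded finger at its end, 5.5 to 10.5 mm from the rear face, hanging 10 mm below the shank's underside.
- post: Fixed upright: grey foot 120 by 110 by 12 mm (x -20 to 100), two rails (y -21 and 21, 150 high), between them an aluminium strip 4 mm thick, 32 wide, with four through slots on its mid-line. Origin: on the bench below the strip's front face (x = 0); x points through the strip, front to back, z up. The ledge comes from the front (-x) and hangs with its axes parallel to these.
- slots (a point): NOMINAL lower edge of the top slot, on the strip's front face, 150 mm above the bench. The strip is clamped at an unmeasured height, so all slots really lie up to 14 mm higher or lower than this. Slots: 11 mm wide, 21 high, 40 apart; strip top 34 above this point. Hooks go in with their tips 0 to 4 mm above the slots' lower edges; if they miss, the plate stays 10.5 mm off the strip.
- home (a point): NOMINAL place of the ledge's origin when fully home, 97 mm above the bench (really up to 14 mm higher or lower, as the strip). The hooks enter 10 to 14 mm above home. On the way down spring rollers behind the top two slots grip them: it takes a push of about 6 to 14 N, not just the ledge's weight, until the shanks stop hard on the slots' edges. Hung, the plate stands 0 to 2 mm off the strip.
- tongue (a joint): Small spring tongue, 20 mm wide, 5 mm out from the strip's front face, its top 4 mm above the ledge's home. The back plate's bottom edge pushes it down in the last 4 mm, with about 1 N. A search that starts too low knocks the ledge against it: search for the slots from above downwards. Its travel in m: 0 free, 0.004 with the ledge fully home.
- dish: Bystander, not to be moved: open glass dish, 52 across, 14 high; origin at the centre of its underside.
- tin: Bystander, not to be moved: open steel tin 75 by 50 by 28; origin at the centre of its underside.
- tweezers: Bystander, not to be moved: steel tweezers, 120 long, 6 high; origin at the centre of its underside.
- pen: Bystander, not to be moved: white pen, 140 long, 10 thick; origin at its centre
- vial: Bystander, not to be moved: glass vial, 32 across, 60 high; origin at the centre of its underside.
- jar: Bystander, not to be moved: amber jar, 54 across, 75 high; origin at the centre of its underside.
Not all that is in view belongs to the job. There is more than one size of the post; the one meant has the size given above.

How it is judged (in metres and radians):
On the way, in this order (a step that is already met when the one before it is completed fails the run):
1. the ledge is lifted clear of the bench (height (world z) of ledge above 0.04 m), for 0.1 s.
2. both hooks are pushed through the top two slots, back plate at the strip, not yet pressed down (x of ledge in the frame of post between -0.0045 and 0.003 m and y of ledge in the frame of post between -0.0035 and 0.0035 m and angle between the x axis of ledge and the x axis of post, either way round below 0.15 rad and angle between ledge's own z axis and vertical below 0.1 rad and value of joint tongue below 0.001 m and z of ledge in the frame of post above 0.085 m), for 0.1 s.
3. the ledge is pressed down until fully home (x of ledge in the frame of post between -0.0045 and 0.003 m and y of ledge in the frame of post between -0.0035 and 0.0035 m and angle between the x axis of ledge and the x axis of post, either way round below 0.15 rad and angle between ledge's own z axis and vertical below 0.1 rad and value of joint tongue between 0.0025 and 0.0065 m and z of ledge in the frame of post between 0.078 and 0.116 m), for 0.1 s.
At the end, for the whole second after the job is handed in: The ledge hangs at rest on the upright by both hooks in the top two slots, fully home: back plate within 4.5 mm of the strip's face, within 3.5 mm of its mid-line, upright within 0.1 rad and square within 0.15 rad, the tongue pushed down more than 2.5 mm (4 mm is fully home) (all of step 3 and linear speed of ledge below 0.01 m/s); the robot touches nothing.
It fails at once if the ledge pushes on the upright with more than 40 N (contact force between ledge and post above 40 N).
It fails at once if the robot pushes on the upright with more than 40 N (contact force between any of the fingers, the arm and post above 40 N).
It fails at once if something else on the bench is moved by more than 30 mm (distance of any of dish, tin, tweezers, pen, vial, jar from where it was at the start of the episode above 0.03 m).
It also fails if it takes over 72 s, if anything falls off the work surface, if the arm or the gripper's body presses on something with over 40 N, if the wrist force passes 120 N, or if a joint passes its speed limit or range.

### The arm

A 6-joint arm with a two-finger parallel gripper is mounted at the origin on the work surface. World frame = base frame: x ahead of the robot, y to its left, z up, the work surface at z = 0. Lengths are in mm, angles in rad, forces in N, time in s.
With the tool pointing down it reaches from about 300 to 750 mm from the base axis. Payload 8.5 kg.
Tool frame: the origin (TCP) lies midway between the tips of the shut fingers; the grasp point (between the pads) lies 19 mm behind it; x points along the fingers, z is the direction in which the jaws open and shut, and the axes are right-handed (so a half turn about x gives the same grasp; the last joint's range is limited). The gripper opens to 88 mm and grips with 3 to 60 N. Pads are 18 mm wide; open, the fingers measure 123 mm over their backs; the gripper's body (75 mm by 187 mm) begins 45 mm behind the grasp point.
Start: joints at [-1.517, 0.381, 1.297, -0, 1.464, -0.215], TCP at [146.061, -530.233, 238.748] pointing down, gripper open.
Joint ranges: [-3.11, 3.11], [-0.89, 2.33], [0.22, 2.48], [-1.42, 4.56], [0.17, 2.85], [-2.88, 2.88]. Speed limits (rad/s): [2.39, 2.39, 3.14, 3.14, 3.14, 3.14].

### API

Orientations are given as a unit quaternion [x, y, z, w].
In Python, from station import bot gives the robot as it stands.
- The arm moves only by the tool play_rows, never from a script. Its argument "steps" is a list of rows, each an object with "delta_pos": the shift along the tool's x, y, z in cm, a list of three; "turn": the turn, a rotation vector about the tool's x, y, z in rad, a list of three; "claw": the closure, from -1 (fully open) to 1 (shut), so that 0 is half open. A call has 1 to 12 rows; each row shifts and turns the commanded pose from where the row before left it, along the tool's axes as they then stand; what a row does not reach is not made up. A row lasts 1/12 s, in which the tool goes at most 41.7 mm and 7.16 degrees, less where a joint would pass 70% of its speed; a pose out of reach is approached as far as the arm can. A call is refused whole if a number of a shift passes 4.17 or a number of a turn 0.125, either way. A call with a gripper value outside its range is refused whole. The fingers move at their own pace and stop on an object; "force" is the grip in N (left out, the last holds). Time passes only in rows, so rows that do not move let the fingers close. It gives the time, the measured TCP pose, the force and the opening at its end, in the units of the state.
- bot.get_obs(): the state, without advancing time (a new reading comes with each control period).
- bot.camera(name): name is "side" or "top"; returns the picture (420x560x3 uint8, red, green, blue); there is no depth.
- bot.camera_info(name): a dict with "intrinsics" (3x3 intrinsics, pixels), "k1" (the pictures are not rectified: a ray, as slopes to the right and down, at radius r is drawn at 1 + k1 r^2 times it, then the intrinsics apply), "xyz" and "rotation" of the camera in the world. Camera axes: x right, y up, looking along -z (the intrinsics and any distortion apply to the point x, -y, -z); pixel columns grow to the right and rows downward; lengths in mm; the calibration is good to about 2 mm. A picture is of the moment at which its call begins. camera_info takes no time and is no camera call.
- bot.hand_in(): hands the job in, once; it reports no verdict.
The state is a dict: "time_s": time; "joints": joint angles; "dq": joint speeds; "joint_efforts": joint torques, N m; "ee_pos": TCP position; "tcp_rot": TCP orientation; "force": force on the tool from outside, world axes, zero at the start; "ft_torque": the same for the moment, N m; "opening": finger opening in mm.
Only numpy, scipy, OpenCV 4.12 (cv2) and the standard library are available. Lean on these libraries where they do the work, as an engineer would, in place of code of your own. Each camera call takes 0.05 s, during which the arm holds its last target.

## Working session

There is one attempt and no reset: what is moved stays moved. The work goes in short steps, Python scripts to look and compute and a tool call to move; the robot and the scene stay as the last step left them, time stands still between calls to the robot, and variables do not carry over. Pictures are saved under pics/ and viewed, and the job is handed in when it is done.

Besides the shell and the picture viewer there is one more tool, called after "Emit:" as name(argument=value, ...), one argument or row to a line, values as JSON. play_rows: Moves the arm, as the interface text tells. Its arguments: {"type":"object","properties":{"steps":{"type":"array"},"force":{"type":"number"}},"required":["steps"]}

```bash
mkdir -p pics; ls; python3 - <<'E'
from station import bot
import cv2,json
o=bot.get_obs();print(o)
for n in("side","top"):
    im=bot.camera(n);cv2.imwrite(f"pics/{n}0.png",im[:,:,::-1]);i=bot.camera_info(n);print(n,i)
E
```

```text
pics
{'time_s': 0.0, 'joints': array([-1.51731232e+00,  3.81157533e-01,  1.29823751e+00, -2.09948170e-05,
        1.46360378e+00, -2.15261253e-01]), 'dq': array([-0.00076342,  0.00032855,  0.00016135,  0.00018583,  0.00201774,
        0.00091317]), 'joint_efforts': array([ 2.19593094e-04, -4.37936854e+01, -2.24559134e+01,  7.13642850e-02,
        3.50987236e-02, -6.90380489e-05]), 'ee_pos': array([ 146.03488191, -529.9677021 ,  238.16627112]), 'tcp_rot': array([ 0.42888175,  0.56280505, -0.42813372,  0.56214983]), 'force': array([ 0.15354953, -0.03759657, -0.39162829]), 'ft_torque': array([ 0.02438512, -0.00862574,  0.00877584]), 'opening': 88.23203039144121}
side {'intrinsics': array([[399.74050913,   0.        , 277.71478247],
       [  0.        , 399.74050913, 211.97675172],
       [  0.        ,   0.        ,   1.        ]]), 'k1': -0.002083086199850991, 'xyz': array([141.42207508, 589.13728819, 759.37912241]), 'rotation': array([-0.13047471,  0.38780114,  0.86417968, -0.29288241])}
top {'intrinsics': array([[535.67629058,   0.        , 282.30445254],
       [  0.        , 535.67629058, 214.79615157],
       [  0.        ,   0.        ,   1.        ]]), 'k1': -0.00020604334152773642, 'xyz': array([ 368.36620738,  -25.03239248, 1346.18032844]), 'rotation': array([ 0.07436687, -0.05650021, -0.69483883,  0.71307524])}
```

View pics/side0.png

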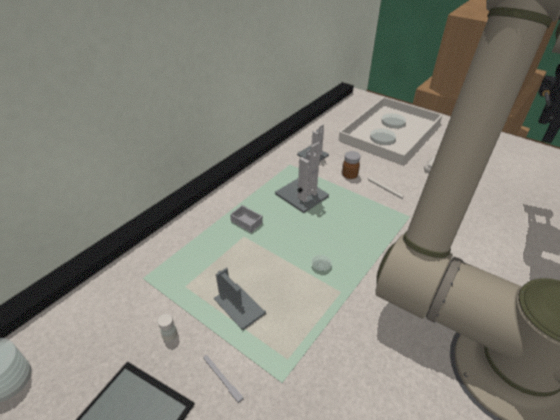

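View pics/top0.png

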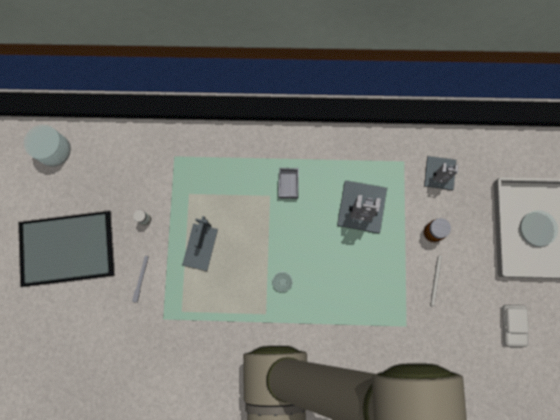

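The side picture shows the ledge at about (238,300) and the large post at (303,185). A smaller decoy post is at (318,145). In the top picture the ledge is at (200,245), the post at (362,207) and the decoy at (441,173). Next I'll zoom in.

```bash
cat > h.py <<'E'
import numpy as np,cv2
from scipy.spatial.transform import Rotation as R
from station import bot
def proj(n,P):
    i=bot.camera_info(n);P=np.atleast_2d(P).astype(float)
    c=R.from_quat(i['rotation']).inv().apply(P-i['xyz'])
    s=np.c_[c[:,0]/-c[:,2],-c[:,1]/-c[:,2]];r2=(s**2).sum(1,keepdims=True)
    s=s*(1+i['k1']*r2);K=i['intrinsics'];return s*[K[0,0],K[1,1]]+[K[0,2],K[1,2]]
def ray(n,uv):
    i=bot.camera_info(n);K=i['intrinsics'];uv=np.atleast_2d(uv).astype(float)
    d=(uv-[K[0,2],K[1,2]])/[K[0,0],K[1,1]];s=d.copy()
    for _ in range(5): s=d/(1+i['k1']*(s**2).sum(1,keepdims=True))
    v=R.from_quat(i['rotation']).apply(np.c_[s[:,0],-s[:,1],-np.ones(len(s))])
    return i['xyz'],v/np.linalg.norm(v,axis=1,keepdims=True)
def onz(n,uv,z):
    o,v=ray(n,uv);return o+v*((z-o[2])/v[:,2:3])
def tri(uvs,uvt):
    out=[]
    for a,b in zip(np.atleast_2d(uvs),np.atleast_2d(uvt)):
        o1,v1=ray('side',a);o2,v2=ray('top',b);v1=v1[0];v2=v2[0]
        A=np.zeros((3,3));y=np.zeros(3)
        for o,v in((o1,v1),(o2,v2)):
            M=np.eye(3)-np.outer(v,v);A+=M;y+=M@o
        out.append(np.linalg.solve(A,y))
    return np.array(out)
def crop(src,dst,x0,y0,x1,y1,k):
    im=cv2.imread(src)[y0:y1,x0:x1];im=cv2.resize(im,None,fx=k,fy=k,interpolation=cv2.INTER_CUBIC)
    im=cv2.convertScaleAbs(im,alpha=1.6,beta=15)
    for x in range((x0+9)//10*10,x1,10):
        cv2.line(im,((x-x0)*k,0),((x-x0)*k,6),(0,0,255),1);cv2.putText(im,str(x),((x-x0)*k,16),0,.35,(0,0,255))
    for y in range((y0+9)//10*10,y1,10):
        cv2.line(im,(0,(y-y0)*k),(6,(y-y0)*k),(0,0,255),1);cv2.putText(im,str(y),(8,(y-y0)*k+4),0,.35,(0,0,255))
    cv2.imwrite(dst,im)
E
python3 - <<'E'
from h import *
a=("pics/side0.png","pics/top0.png")
crop(a[0],"pics/a1.png",200,255,280,335,7)
crop(a[0],"pics/a2.png",265,130,345,215,7)
crop(a[1],"pics/a3.png",170,205,235,280,7)
crop(a[1],"pics/a4.png",325,165,400,250,7)
E
```

```text
(no output)
```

View pics/a1.png

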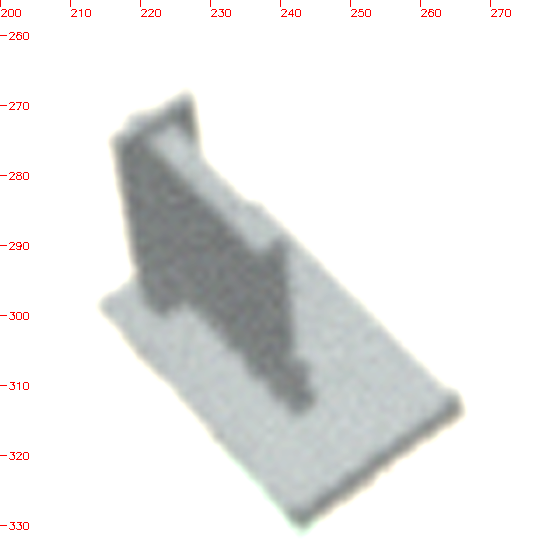

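View pics/a2.png

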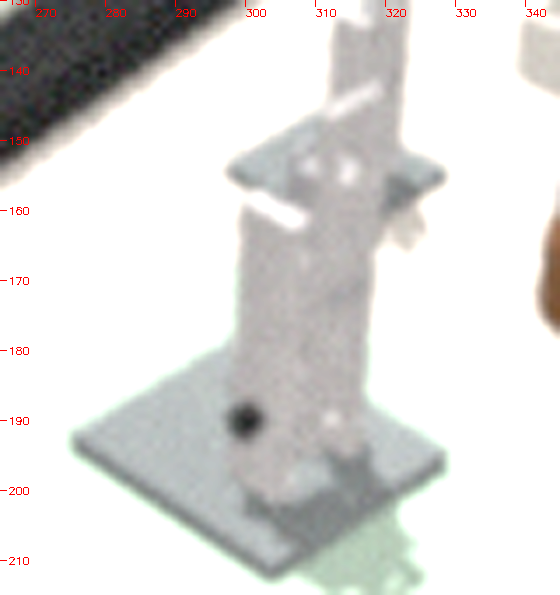

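View pics/a3.png

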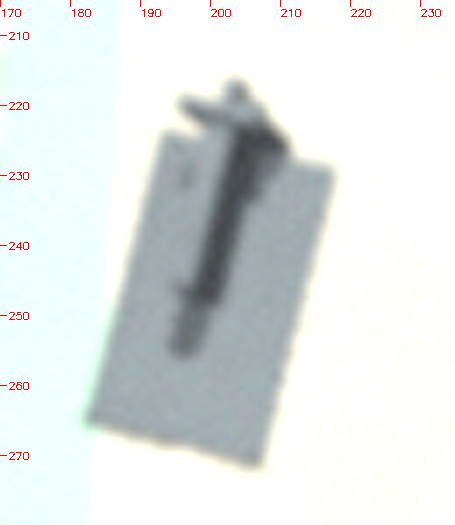

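View pics/a4.png

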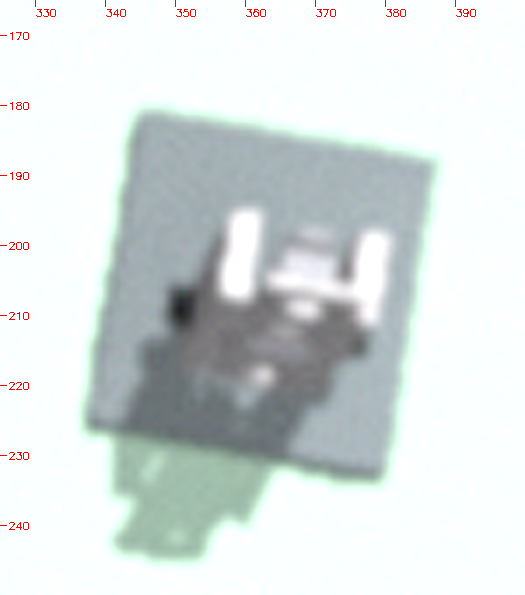

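```bash
python3 - <<'E'
from h import *
np.set_printoptions(precision=1,suppress=True)
f=[(344.5,181),(387,187.5),(380,233),(337.5,226)]
p=onz('top',f,12);print(p);print([np.linalg.norm(p[i]-p[(i+1)%4]) for i in range(4)])
fs=[(274.5,193),(302.5,212),(327,196)]
print('side foot',onz('side',fs,11))
l=[(193.5,224),(217.5,229),(207,271.5),(182.5,265.5)]
q=onz('top',l,4);print(q);print([np.linalg.norm(q[i]-q[(i+1)%4]) for i in range(4)])
ls=[(214.5,298.5),(243,330),(265.5,312.5)]
print('side ledge',onz('side',ls,4))
print('hook tip top',onz('top',(203.5,217),58), 'ridge',onz('top',[(204,224)],65))
print('plate corners tri',onz('top',[(195.5,220)],70),onz('side',[(217,274),(227,269)],70))
print('rails',onz('top',[(360,195),(380,198),(357,207.5),(378,211)],150))
print('dome tips',onz('top',[(199,248)],30))
for n,uv in(('top',[(288,184),(282,283),(140,278),(435,281),(142,218),(437,230)]),): print('bystanders',onz(n,uv,10))
E
```

```text
[[ 709.8 -144.3   12. ]
 [ 695.2 -252.4   12. ]
 [ 577.5 -234.    12. ]
 [ 592.7 -127.5   12. ]]
[np.float64(109.09026515731803), np.float64(119.11835976976228), np.float64(107.5891097197355), np.float64(118.32059910948587)]
side foot [[ 709.8 -140.5   11. ]
 [ 595.3 -121.4   11. ]
 [ 578.5 -223.7   11. ]]
[[590.3 238.5   4. ]
 [578.9 176.5   4. ]
 [470.5 197.4   4. ]
 [483.9 260.1   4. ]]
[np.float64(63.10045102981528), np.float64(110.48383952782045), np.float64(64.07650865072785), np.float64(108.62044601770806)]
side ledge [[589.5 238.9   4. ]
 [484.3 260.6   4. ]
 [473.6 197.2   4. ]]
hook tip top [[599.4 204.3  58. ]] ridge [[580.9 200.9  65. ]]
plate corners tri [[589.4 221.3  70. ]] [[591.9 218.8  70. ]
 [584.1 194.8  70. ]]
rails [[ 642.4 -167.4  150. ]
 [ 636.5 -212.8  150. ]
 [ 613.2 -160.7  150. ]
 [ 606.2 -208.1  150. ]]
dome tips [[526.1 216.2  30. ]]
bystanders [[ 699.2    0.1   10. ]
 [ 446.5    8.4   10. ]
 [ 449.4  363.5   10. ]
 [ 461.4 -368.7   10. ]
 [ 601.7  370.1   10. ]
 [ 588.9 -376.7   10. ]]
```

```bash
python3 - <<'E'
from h import *
np.set_printoptions(precision=1,suppress=True)
for n,box in(('top',(325,165,400,250)),('side',(265,170,345,220))):
    im=cv2.imread(f'pics/{n}0.png').astype(int);x0,y0,x1,y1=box
    c=im[y0:y1,x0:x1]; # print hue of foot/mat
    for uv in ([(350,185),(340,170),(375,228),(395,200)] if n=='top' else [(285,192),(280,205),(330,205),(310,205)]): print(n,uv,im[uv[1],uv[0]])
a=np.radians(-8.4);o=np.array([604.2,-183.7,0]);Rz=R.from_euler('z',a)
pts={'striptop0':(0,16,184),'striptop1':(0,-16,184),'railL':(0,21,150),'railR':(0,-21,150),'foot--':(-20,-55,12),'foot-+':(-20,55,12),'foot++':(100,55,12),'f-+0':(-20,55,0),'f++0':(100,55,0),'f--0':(-20,-55,0),'slot':(0,0,150),'home':(0,0,97)}
for k,v in pts.items():
    P=o+Rz.apply(v);print(k,P,proj('side',P)[0],proj('top',P)[0])
E
```

```text
top (350, 185) [105 102  94]
top (340, 170) [158 175 147]
top (375, 228) [109 105  98]
top (395, 200) [158 176 149]
side (285, 192) [113 112 109]
side (280, 205) [167 186 166]
side (330, 205) [168 186 167]
side (310, 205) [79 78 73]
striptop0 [ 606.5 -167.9  184. ] [312.  151.3] [362.  207.5]
striptop1 [ 601.9 -199.5  184. ] [320.1 146.7] [376.4 209.9]
railL [ 607.3 -162.9  150. ] [310.  162.9] [358.  210.1]
railR [ 601.1 -204.5  150. ] [320.4 156.7] [376.4 213.1]
foot-- [ 576.4 -235.2   12. ] [329.7 194.1] [380.5 233.4]
foot-+ [ 592.4 -126.4   12. ] [304.4 211.2] [337.1 226.1]
foot++ [ 711.2 -143.9   12. ] [274.8 192. ] [344.4 180.5]
f-+0 [ 592.4 -126.4    0. ] [304.2 214.4] [336.7 226.9]
f++0 [ 711.2 -143.9    0. ] [274.8 195.1] [343.9 181.6]
f--0 [ 576.4 -235.2    0. ] [329.3 197.2] [379.7 234.2]
slot [ 604.2 -183.7  150. ] [315.2 159.8] [367.2 211.6]
home [ 604.2 -183.7   97. ] [314.  175.7] [364.2 215.9]
```

```bash
cat > post.py <<'E'
from h import *
np.set_printoptions(precision=2,suppress=True)
def edges(n,f,segs):
    im=cv2.imread(f).astype(np.float32);rt=cv2.GaussianBlur(im[:,:,1],(0,0),.6)/cv2.GaussianBlur(im[:,:,0],(0,0),.6)
    out=[]
    for p,q in segs:
        p=np.array(p,float);q=np.array(q,float);d=(q-p)/np.linalg.norm(q-p);nn=np.array([-d[1],d[0]]);pts=[]
        for t in np.linspace(.1,.9,25):
            c=p+(q-p)*t;s=np.arange(-5,5.01,.1);xy=(c+s[:,None]*nn).astype(np.float32)
            v=cv2.remap(rt,xy[:,0:1],xy[:,1:2],cv2.INTER_LINEAR)[:,0]
            lo,hi=np.percentile(v,5),np.percentile(v,95)
            if hi-lo<.06: continue
            m=(lo+hi)/2;z=np.where(np.diff(np.sign(v-m)))[0]
            if len(z)==1: pts.append(xy[z[0]])
        pts=np.array(pts)
        if len(pts)<5: print('few',n,p,len(pts));out.append(None);continue
        l=cv2.fitLine(pts,cv2.DIST_HUBER,0,.01,.01).ravel();out.append(l)
    return out
def inter(a,b):
    A=np.array([[a[0],-b[0]],[a[1],-b[1]]]);t=np.linalg.solve(A,[b[2]-a[2],b[3]-a[3]]);return np.array([a[2]+t[0]*a[0],a[3]+t[0]*a[1]])
E
python3 - <<'E'
from post import *
T=[(344.5,181),(387,187.5),(380,233),(337.5,226)]
e=edges('top','pics/top0.png',[(T[i],T[(i+1)%4]) for i in range(4)])
zs=[12,12,0,0]  # back,-y,front,+y
W=[]
for l,z in zip(e,zs):
    if l is None: W.append(None);continue
    a=onz('top',[(l[2]-10*l[0],l[3]-10*l[1]),(l[2]+10*l[0],l[3]+10*l[1])],z);W.append(a);d=a[1]-a[0];print('top',z,a[:,:2].ravel(),np.degrees(np.arctan2(d[1],d[0])))
S=[(274.5,194),(302.5,213),(327,197)]
e=edges('side','pics/side0.png',[(S[0],S[1]),(S[1],S[2])])
for l in e:
    if l is None: continue
    a=onz('side',[(l[2]-10*l[0],l[3]-10*l[1]),(l[2]+10*l[0],l[3]+10*l[1])],0);d=a[1]-a[0];print('side',a[:,:2].ravel(),np.degrees(np.arctan2(d[1],d[0])))
E
```

```text
top 12 [ 706.   -181.77  698.09 -231.85] -98.97712496878948
top 12 [ 610.63 -237.37  661.73 -245.58] -9.131459499728553
top 0 [ 593.21 -154.01  584.74 -203.7 ] -99.6784727077463
top 0 [ 620.67 -130.59  672.34 -138.91] -9.145930931534611
side [ 677.99 -144.96  610.46 -134.44] 171.14481755152252
side [ 597.34 -144.29  586.3  -215.38] -98.827462888294
```

```bash
cat > go.py <<'E'
from h import *
np.set_printoptions(precision=3,suppress=True)
def axes():
    o=bot.get_obs();M=R.from_quat(o['tcp_rot']).as_matrix();return o,M
def need(target,yaw=None,base=None):
    """target TCP world mm; yaw deg of ledge x axis (tool z along ledge +-y)."""
    o,M=axes();p=np.array(o['ee_pos']);d=np.array(target)-p
    print('pos',p,'tool x',M[:,0],'y',M[:,1],'z',M[:,2])
    print('delta in tool cm NOW',M.T@d/10)
    if yaw is not None:
        y=np.radians(yaw);best=None
        for s in(1,-1):
            z=s*np.array([-np.sin(y),np.cos(y),0]);x=np.array([0,0,-1.]);N=np.c_[x,np.cross(z,x),z]
            rv=R.from_matrix(M.T@N).as_rotvec()
            if best is None or np.linalg.norm(rv)<np.linalg.norm(best[0]): best=(rv,N)
        print('turn',best[0],'delta after turn cm',best[1].T@d/10)
E
python3 - <<'E'
from go import *
need([555.4,213.2,120],-11.3)
E
```

```text
pos [ 146.032 -530.009  238.221] tool x [-0.     0.001 -1.   ] y [0.964 0.266 0.   ] z [ 0.266 -0.964 -0.001]
delta in tool cm NOW [ 11.911  59.2   -60.768]
turn [ 0.466 -0.001  0.   ] delta after turn cm [ 11.822  25.58  -80.902]
```

Emit:
play_rows(
  steps=[
    {"delta_pos": [0,2.4,-2.5],"turn": [0,0,0],"claw": -1},
    {"delta_pos": [0,2.4,-2.5],"turn": [0,0,0],"claw": -1},
    {"delta_pos": [0,2.4,-2.5],"turn": [0,0,0],"claw": -1},
    {"delta_pos": [0,2.4,-2.5],"turn": [0,0,0],"claw": -1},
    {"delta_pos": [0,2.4,-2.5],"turn": [0,0,0],"claw": -1},
    {"delta_pos": [0,2.4,-2.5],"turn": [0,0,0],"claw": -1},
    {"delta_pos": [0,2.4,-2.5],"turn": [0,0,0],"claw": -1},
    {"delta_pos": [0,2.4,-2.5],"turn": [0,0,0],"claw": -1},
    {"delta_pos": [0,2.4,-2.5],"turn": [0,0,0],"claw": -1},
    {"delta_pos": [0,2.4,-2.5],"turn": [0,0,0],"claw": -1},
    {"delta_pos": [0,2.4,-2.5],"turn": [0,0,0],"claw": -1},
    {"delta_pos": [0,2.4,-2.5],"turn": [0,0,0],"claw": -1},
  ],
)

```text
time_s: 1.1
ee_pos: [344.3, -162.8, 238.7]
tcp_rot: [0.429, 0.562, -0.429, 0.562]
force: [1.2, -0.2, -0.5]
opening: 88.3
```

Emit:
play_rows(
  steps=[
    {"delta_pos": [0,2.4,-2.5],"turn": [0,0,0],"claw": -1},
    {"delta_pos": [0,2.4,-2.5],"turn": [0,0,0],"claw": -1},
    {"delta_pos": [0,2.4,-2.5],"turn": [0,0,0],"claw": -1},
    {"delta_pos": [0,2.4,-2.5],"turn": [0,0,0],"claw": -1},
    {"delta_pos": [0,2.4,-2.5],"turn": [0,0,0],"claw": -1},
    {"delta_pos": [0,2.4,-2.5],"turn": [0,0,0],"claw": -1},
    {"delta_pos": [0,2.4,-2.5],"turn": [0,0,0],"claw": -1},
    {"delta_pos": [0,2.4,-2.5],"turn": [0,0,0],"claw": -1},
    {"delta_pos": [0,0,0],"turn": [0.117,0,0],"claw": -1},
    {"delta_pos": [0,0,0],"turn": [0.117,0,0],"claw": -1},
    {"delta_pos": [0,0,0],"turn": [0.116,0,0],"claw": -1},
    {"delta_pos": [0,0,0],"turn": [0.116,0,0],"claw": -1},
  ],
)

```text
time_s: 2.1
ee_pos: [475.9, 79.6, 238.4]
tcp_rot: [-0.548, -0.447, 0.548, -0.447]
force: [0.7, -0.2, -0.0]
opening: 88.1
```

```bash
python3 - <<'E'
from go import *
need([555.4,213.2,110],-11.3)
E
```

```text
pos [475.892  79.598 238.359] tool x [-0.001  0.    -1.   ] y [ 0.98  -0.201 -0.001] z [-0.201 -0.98   0.   ]
delta in tool cm NOW [ 12.829   5.116 -14.687]
turn [-0.005  0.     0.001] delta after turn cm [ 12.836   5.179 -14.659]
```

Emit:
play_rows(
  steps=[
    {"delta_pos": [0,0.86,-2.44],"turn": [-0.005,0,0],"claw": -1},
    {"delta_pos": [0,0.86,-2.44],"turn": [0,0,0],"claw": -1},
    {"delta_pos": [0,0.86,-2.44],"turn": [0,0,0],"claw": -1},
    {"delta_pos": [0,0.86,-2.44],"turn": [0,0,0],"claw": -1},
    {"delta_pos": [0,0.86,-2.44],"turn": [0,0,0],"claw": -1},
    {"delta_pos": [0,0.86,-2.44],"turn": [0,0,0],"claw": -1},
    {"delta_pos": [3,0,0],"turn": [0,0,0],"claw": -1},
    {"delta_pos": [3,0,0],"turn": [0,0,0],"claw": -1},
    {"delta_pos": [3,0,0],"turn": [0,0,0],"claw": -1},
    {"delta_pos": [3,0,0],"turn": [0,0,0],"claw": -1},
    {"delta_pos": [0,0,0],"turn": [0,0,0],"claw": -1},
    {"delta_pos": [0,0,0],"turn": [0,0,0],"claw": -1},
  ],
)

```text
time_s: 3.1
ee_pos: [554.4, 213.0, 118.1]
tcp_rot: [-0.545, -0.45, 0.547, -0.449]
force: [0.5, -0.4, 1.0]
opening: 87.8
```

```bash
python3 - <<'E'
from go import *
need([555.4,213.2,31],-11.3)
for n in('side','top'): cv2.imwrite(f'pics/{n}1.png',bot.camera(n)[:,:,::-1])
crop('pics/side1.png','pics/b1.png',190,230,290,340,5)
E
```

```text
pos [554.367 212.981 118.147] tool x [-0.003 -0.    -1.   ] y [ 0.982 -0.191 -0.003] z [-0.191 -0.982  0.001]
delta in tool cm NOW [ 8.714  0.121 -0.05 ]
turn [0.005 0.001 0.003] delta after turn cm [ 8.715  0.097 -0.042]
```

View pics/b1.png

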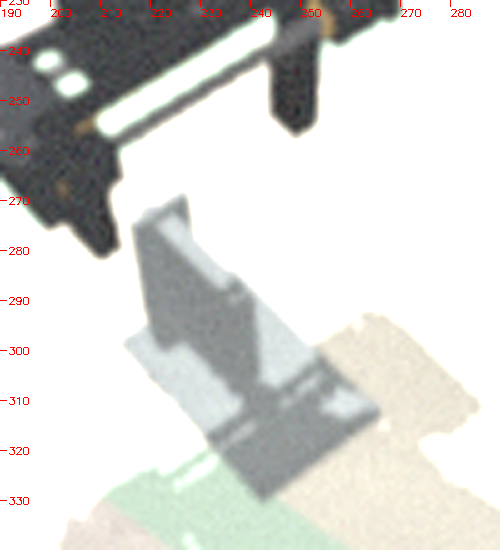

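The open fingers, with tips at (209,280) and (249,256), straddle the rib. I'll descend, then close gently.

Emit:
play_rows(
  steps=[
    {"delta_pos": [2,0.1,0],"turn": [0.005,0,0.003],"claw": -1},
    {"delta_pos": [2,0,0],"turn": [0,0,0],"claw": -1},
    {"delta_pos": [2,0,0],"turn": [0,0,0],"claw": -1},
    {"delta_pos": [1.5,0,0],"turn": [0,0,0],"claw": -1},
    {"delta_pos": [1.2,0,0],"turn": [0,0,0],"claw": -1},
    {"delta_pos": [0,0,0],"turn": [0,0,0],"claw": -1},
    {"delta_pos": [0,0,0],"turn": [0,0,0],"claw": -1},
  ],
)

```text
time_s: 3.78
ee_pos: [556.8, 212.9, 33.3]
tcp_rot: [0.548, 0.447, -0.545, 0.45]
force: [0.5, -0.0, 0.2]
opening: 88.1
```

Emit:
play_rows(
  steps=[
    {"delta_pos": [0,0,0],"turn": [0,0,0],"claw": 0.2},
    {"delta_pos": [0,0,0],"turn": [0,0,0],"claw": 0.5},
    {"delta_pos": [0,0,0],"turn": [0,0,0],"claw": 0.65},
    {"delta_pos": [0,0,0],"turn": [0,0,0],"claw": 0.75},
    {"delta_pos": [0,0,0],"turn": [0,0,0],"claw": 0.8},
    {"delta_pos": [0,0,0],"turn": [0,0,0],"claw": 1},
    {"delta_pos": [0,0,0],"turn": [0,0,0],"claw": 1},
    {"delta_pos": [0,0,0],"turn": [0,0,0],"claw": 1},
    {"delta_pos": [0,0,0],"turn": [0,0,0],"claw": 1},
    {"delta_pos": [0,0,0],"turn": [0,0,0],"claw": 1},
  ],
  force=20,
)

```text
time_s: 4.62
ee_pos: [555.9, 212.8, 31.7]
tcp_rot: [0.547, 0.448, -0.546, 0.449]
force: [1.0, -0.0, 1.2]
opening: 23.5
```

Emit:
play_rows(
  steps=[
    {"delta_pos": [0,0,0],"turn": [0,0,0],"claw": 1},
    {"delta_pos": [0,0,0],"turn": [0,0,0],"claw": 1},
    {"delta_pos": [0,0,0],"turn": [0,0,0],"claw": 1},
    {"delta_pos": [0,0,0],"turn": [0,0,0],"claw": 1},
    {"delta_pos": [0,0,0],"turn": [0,0,0],"claw": 1},
    {"delta_pos": [0,0,0],"turn": [0,0,0],"claw": 1},
  ],
  force=20,
)

```text
time_s: 5.12
ee_pos: [555.9, 212.9, 31.7]
tcp_rot: [0.547, 0.448, -0.546, 0.449]
force: [0.9, -0.1, -0.3]
opening: 10.1
```

Emit:
play_rows(
  steps=[
    {"delta_pos": [0,0,0],"turn": [0,0,0],"claw": 1},
    {"delta_pos": [0,0,0],"turn": [0,0,0],"claw": 1},
    {"delta_pos": [0,0,0],"turn": [0,0,0],"claw": 1},
  ],
  force=50,
)

```text
time_s: 5.37
ee_pos: [556.0, 212.8, 31.7]
tcp_rot: [0.547, 0.448, -0.546, 0.449]
force: [-0.1, 1.0, -1.2]
opening: 9.4
```

```bash
python3 - <<'E'
from go import *
o=bot.get_obs();print(o['force'],o['ft_torque'],o['opening'])
need([555.4,213.2,150],-9.1)
E
```

```text
[-0.135  0.955 -1.202] [ 0.059 -0.042 -0.002] 9.385549941935302
pos [555.952 212.84   31.728] tool x [ 0.003 -0.001 -1.   ] y [ 0.981 -0.196  0.003] z [-0.196 -0.981 -0.   ]
delta in tool cm NOW [-11.827  -0.026  -0.025]
turn [-0.038  0.    -0.003] delta after turn cm [-11.827  -0.06   -0.027]
```

Emit:
play_rows(
  steps=[
    {"delta_pos": [-1.3,0,0],"turn": [0,0,0],"claw": 1},
    {"delta_pos": [-2.6,0,0],"turn": [0,0,0],"claw": 1},
    {"delta_pos": [-2.6,0,0],"turn": [0,0,0],"claw": 1},
    {"delta_pos": [-2.6,0,0],"turn": [0,0,0],"claw": 1},
    {"delta_pos": [-2.6,0,0],"turn": [0,0,0],"claw": 1},
    {"delta_pos": [-1.3,0,0],"turn": [-0.038,0,-0.003],"claw": 1},
    {"delta_pos": [0,0,0],"turn": [0,0,0],"claw": 1},
    {"delta_pos": [0,0,0],"turn": [0,0,0],"claw": 1},
    {"delta_pos": [0,0,0],"turn": [0,0,0],"claw": 1},
  ],
)

```text
time_s: 6.12
ee_pos: [554.8, 212.7, 160.1]
tcp_rot: [-0.538, -0.459, 0.539, -0.458]
force: [-0.4, 0.0, -2.7]
opening: 9.2
```

```bash
python3 - <<'E'
from go import *
o=bot.get_obs();print(o['force'],o['ft_torque'],o['opening'])
need([522.6,-170.9,161.7],-9.1)
for n in('side','top'): cv2.imwrite(f'pics/{n}2.png',bot.camera(n)[:,:,::-1])
crop('pics/side2.png','pics/c1.png',190,210,290,320,5)
E
```

```text
[-0.397  0.002 -2.688] [ 0.046  0.006 -0.026] 9.249438852595082
pos [554.846 212.749 160.137] tool x [-0.003 -0.001 -1.   ] y [ 0.987 -0.159 -0.003] z [-0.159 -0.987  0.001]
delta in tool cm NOW [-0.125  2.934 38.388]
turn [-0.001  0.001  0.003] delta after turn cm [-0.156  2.884 38.392]
```

View pics/c1.png

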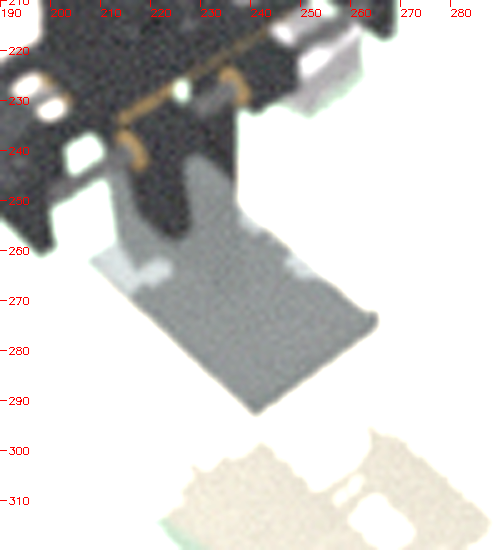

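The ledge is held level. Its shelf corners are at (207,262), (240,292) and (265,273). I'll carry it to a spot in front of the post.

Emit:
play_rows(
  steps=[
    {"delta_pos": [0,0.24,1.6],"turn": [0,0,0],"claw": 1},
    {"delta_pos": [0,0.24,3.2],"turn": [0,0,0],"claw": 1},
    {"delta_pos": [0,0.24,3.5],"turn": [0,0,0],"claw": 1},
    {"delta_pos": [0,0.24,3.5],"turn": [0,0,0],"claw": 1},
    {"delta_pos": [0,0.24,3.5],"turn": [0,0,0],"claw": 1},
    {"delta_pos": [0,0.24,3.5],"turn": [0,0,0],"claw": 1},
    {"delta_pos": [0,0.24,3.5],"turn": [0,0,0],"claw": 1},
    {"delta_pos": [0,0.24,3.5],"turn": [0,0,0],"claw": 1},
    {"delta_pos": [0,0.24,3.5],"turn": [0,0,0],"claw": 1},
    {"delta_pos": [0,0.24,3.5],"turn": [0,0,0],"claw": 1},
    {"delta_pos": [0,0.24,3.4],"turn": [0,0,0],"claw": 1},
    {"delta_pos": [0,0.24,2.2],"turn": [0,0,0],"claw": 1},
  ],
)

```text
time_s: 7.22
ee_pos: [522.3, -173.6, 160.8]
tcp_rot: [-0.538, -0.458, 0.539, -0.458]
force: [-0.0, 0.7, -3.1]
opening: 9.4
```

Emit:
play_rows(
  steps=[
    {"delta_pos": [0,0,0],"turn": [0,0,0],"claw": 1},
    {"delta_pos": [0,0,0],"turn": [0,0,0],"claw": 1},
    {"delta_pos": [0,0,0],"turn": [0,0,0],"claw": 1},
  ],
)

```text
time_s: 7.47
ee_pos: [522.9, -170.0, 161.1]
tcp_rot: [-0.538, -0.459, 0.538, -0.458]
force: [-0.2, -0.5, -2.9]
opening: 9.2
```

```bash
python3 - <<'E'
from go import *
o=bot.get_obs();print(o['force'],o['ft_torque'],o['opening'])
need([522.6,-170.9,161.7],-9.1)
for n in('side','top'): cv2.imwrite(f'pics/{n}3.png',bot.camera(n)[:,:,::-1])
crop('pics/side3.png','pics/d1.png',260,125,350,225,6)
crop('pics/top3.png','pics/d2.png',310,165,410,265,6)
E
```

```text
[-0.226 -0.522 -2.852] [0.051 0.016 0.03 ] 9.23337417104026
pos [ 522.866 -170.01   161.069] tool x [-0.001  0.001 -1.   ] y [ 0.987 -0.159 -0.001] z [-0.159 -0.987 -0.001]
delta in tool cm NOW [-0.063 -0.012  0.092]
turn [-0.    -0.001  0.001] delta after turn cm [-0.063 -0.012  0.092]
```

View pics/d1.png

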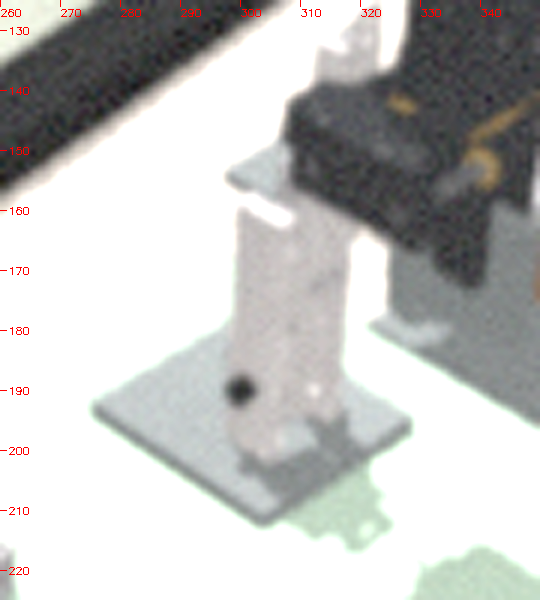

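View pics/d2.png

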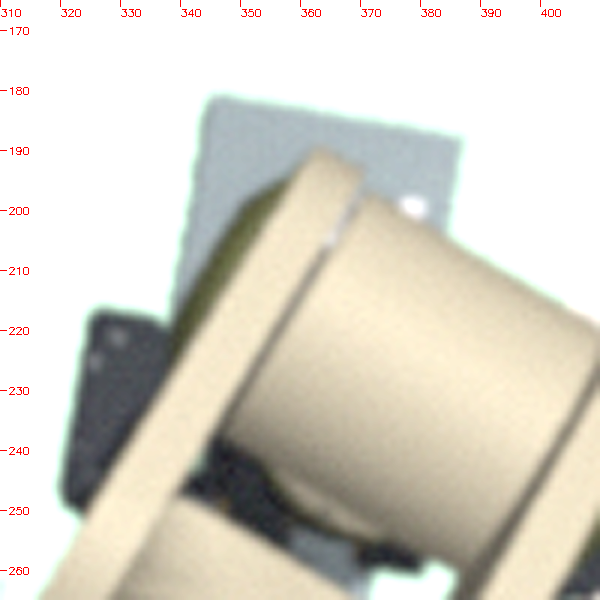

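```bash
python3 - <<'E'
from go import *
def led(tcp,yaw,v,gx=34.4):
    return np.array([tcp[0],tcp[1],tcp[2]-31.7])+R.from_euler('z',np.radians(yaw)).apply(np.array(v)+[gx,0,0])
t3=(522.87,-170.01,161.07);t2=(554.85,212.75,160.14)
V=[(-5,33,4),(-115,33,4),(-115,-33,4),(-115,33,0),(-115,33,14),(-115,33,10),(-115,-33,10),(-115,-33,0)]
for v in V: print(v,proj('side',led(t3,-9.1,v))[0],proj('side',led(t2,-9.1,v))[0], 'start',proj('side',led((555.95,212.84,31.7),-11.3,v))[0],proj('top',led((555.95,212.84,31.7),-11.3,v))[0])
crop('pics/side3.png','pics/d3.png',310,150,410,240,7)
E
```

```text
(-5, 33, 4) [321.15  178.592] [207.592 261.758] start [213.775 298.29 ] [193.16  223.641]
(-115, 33, 4) [354.691 198.267] [241.605 293.324] start [243.203 330.353] [182.126 265.69 ]
(-115, -33, 4) [370.992 186.83 ] [267.024 274.828] start [266.874 312.938] [207.456 271.516]
(-115, 33, 0) [354.48 199.52] [241.727 294.593] start [243.308 331.38 ] [182.453 265.835]
(-115, 33, 14) [355.225 195.105] [241.298 290.111] start [242.94  327.755] [181.299 265.325]
(-115, 33, 10) [355.01  196.375] [241.422 291.403] start [243.046 328.799] [181.631 265.472]
(-115, -33, 10) [371.365 184.957] [266.976 272.897] start [266.829 311.363] [207.072 271.322]
(-115, -33, 0) [370.746 188.071] [267.057 276.106] start [266.903 313.981] [207.711 271.644]
```

View pics/d3.png

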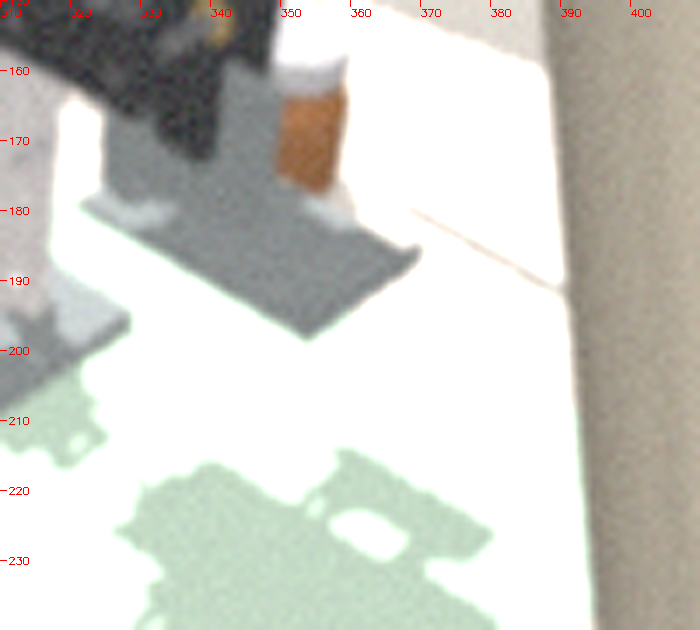

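```bash
python3 - <<'E'
from post import *
S=[(274.5,194),(302.5,213),(327,197)]
e=edges('side','pics/side0.png',[(S[0],S[1]),(S[1],S[2])])
y=np.radians(-9.1);ux=np.array([np.cos(y),np.sin(y)]);uy=np.array([-ux[1],ux[0]])
for b in((0,0),(1.0,.9)):
    print('corner px',inter(*e)+b, onz('side',[inter(*e)+b],0))
    for l,nn,off in zip(e,(uy,ux),(-55,20)):
        a=onz('side',[(l[2]+b[0],l[3]+b[1])],0)[0,:2]; print(b,'origin comp',a@nn+off)
# strip top corners in side: front-left/right
o=ux*628-uy*86
for z in(184,190,196,200):
  print(z,[proj('side',np.r_[o+ux*xx+uy*v,z])[0]-[1,.9] for xx in(0,4) for v in(16,-16)],proj('top',[np.r_[o+ux*xx+uy*v,z] for xx in (0,4) for v in(16,-16)]).ravel())
crop('pics/side0.png','pics/e1.png',290,125,330,205,9)
crop('pics/top0.png','pics/e2.png',345,185,390,230,13)
E
```

```text
corner px [303.49 212.24] [[ 599.14 -132.68    0.  ]]
(0, 0) origin comp -91.05511305374054
(0, 0) origin comp 632.8084663488235
corner px [304.49 213.14] [[ 594.69 -131.24    0.  ]]
(1.0, 0.9) origin comp -90.32542398947487
(1.0, 0.9) origin comp 628.0881492343676
184 [array([310.3 , 150.02]), array([318.53, 145.46]), array([309.18, 149.41]), array([317.41, 144.87])] [362.29 206.37 376.67 208.95 362.58 204.62 376.95 207.2 ]
190 [array([310.43, 148.07]), array([318.69, 143.52]), array([309.31, 147.46]), array([317.56, 142.93])] [362.63 205.82 377.09 208.41 362.91 204.07 377.37 206.65]
196 [array([310.57, 146.1 ]), array([318.85, 141.56]), array([309.44, 145.49]), array([317.72, 140.97])] [362.97 205.27 377.5  207.87 363.26 203.51 377.78 206.11]
200 [array([310.66, 144.78]), array([318.96, 140.25]), array([309.52, 144.17]), array([317.83, 139.66])] [363.2  204.9  377.78 207.51 363.49 203.13 378.06 205.74]
```

View pics/e1.png

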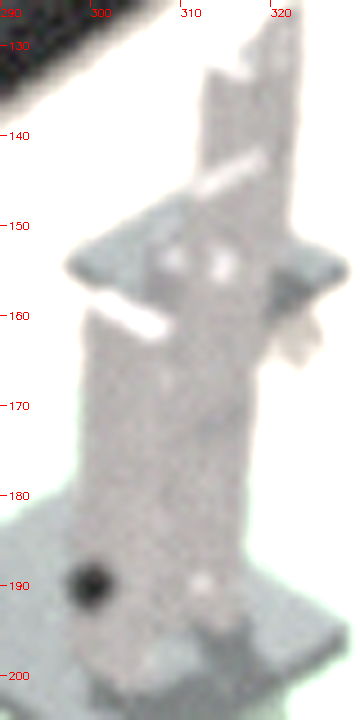

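View pics/e2.png

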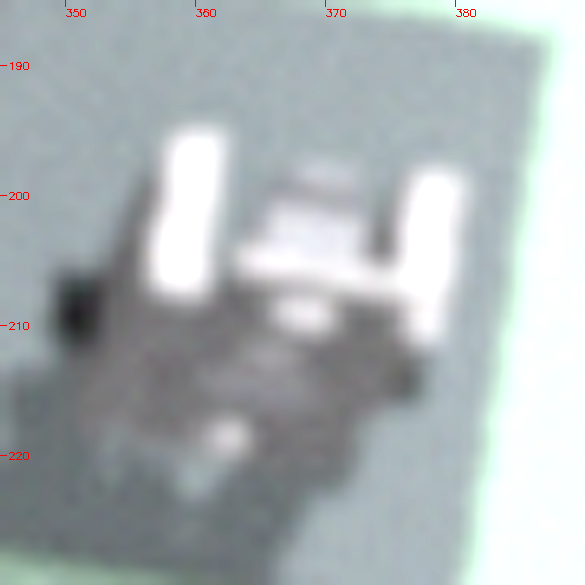

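```bash
python3 - <<'E'
from post import *
y=np.radians(-9.1);ux=np.array([np.cos(y),np.sin(y)]);uy=np.array([-ux[1],ux[0]])
t=np.array([522.87,-170.01])
for z in(225,245,265):
  for sx in(37.5,-37.5):
    P=np.r_[t+ux*sx+uy*93.5,z];print(z,sx,'side',proj('side',P)[0]-[1,.9],'top',proj('top',P)[0])
for nm,uv,z in(('railLf',(358.5,208),150),('railRf',(377,211.5),150),('railLb',(361,195),150),('railRb',(379,198),150),('strip L',(362.8,204.7),194.5),('stripR',(376.5,207),194.5),('bar',(368.5,209),160),('lowspot',(362.5,218.5),60)):
  p=onz('top',[uv],z)[0,:2];print(nm,p@ux,p@uy)
for a,b in(((314.3,154.3),(368.5,209)),((312.2,189.5),(362.5,218.5)),((299.5,190),(351,208.5))):
  p=tri([np.array(a)+[1,.9]],[b])[0];print(p,p[:2]@ux,p[:2]@uy,proj('side',p)-np.array(a)-[1,.9],proj('top',p)-b)
im=cv2.imread('pics/top3.png');cv2.imwrite('pics/f1.png',cv2.convertScaleAbs(cv2.resize(im[190:270,300:400],None,fx=7,fy=7,interpolation=2),alpha=1.8,beta=40))
E
```

```text
225 37.5 side [303.43 155.83] top [324.6  217.43]
225 -37.5 side [327.28 169.29] top [318.47 251.98]
245 37.5 side [303.82 148.68] top [325.13 215.71]
245 -37.5 side [328.05 162.01] top [318.89 250.86]
265 37.5 side [304.23 141.33] top [325.67 213.92]
265 -37.5 side [328.84 154.52] top [319.33 249.69]
railLf 630.3283171765098 -65.20054455300807
railRf 629.9176471548726 -107.59767438105456
railLb 661.2164470878433 -65.95214573851294
railRb 661.6878468999985 -107.24347665949324
strip L 629.5300627922813 -69.57435177711592
stripR 629.866587019711 -99.73609550855319
bar 629.9329732047211 -86.80154225863086
lowspot 626.1313438849414 -86.33598995968848
[ 606.96 -185.29  162.88] 628.6276612188722 -86.96144422284566 [[-0.29 -0.06]] [[0.15 0.32]]
[ 606.7  -187.07   41.91] 628.649384378814 -88.76577053932438 [[-0.45 -0.1 ]] [[0.23 0.49]]
[ 630.61 -158.03   46.75] 647.6630966181106 -56.30478468551336 [[-0.31 -0.07]] [[0.16 0.33]]
```

View pics/f1.png

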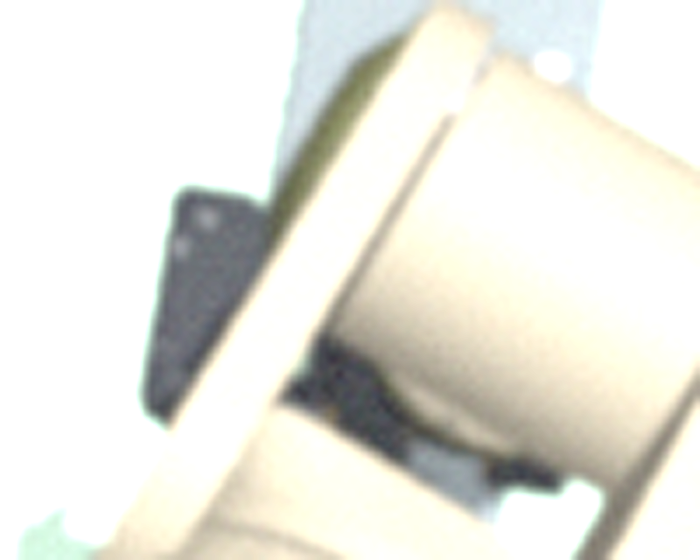

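Emit:
play_rows(
  steps=[
    {"delta_pos": [0.4,0.7,0.12],"turn": [0,0,0],"claw": 1},
    {"delta_pos": [0,0.7,0],"turn": [0,0,0],"claw": 1},
    {"delta_pos": [0,0.7,0],"turn": [0,0,0],"claw": 1},
    {"delta_pos": [0,0.7,0],"turn": [0,0,0],"claw": 1},
    {"delta_pos": [0,0.4,0],"turn": [0,0,0],"claw": 1},
    {"delta_pos": [0,0.2,0],"turn": [0,0,0],"claw": 1},
    {"delta_pos": [0,0,0],"turn": [0,0,0],"claw": 1},
    {"delta_pos": [0,0,0],"turn": [0,0,0],"claw": 1},
    {"delta_pos": [0,0,0],"turn": [0,0,0],"claw": 1},
    {"delta_pos": [0,0,0],"turn": [0,0,0],"claw": 1},
  ],
)

```text
time_s: 8.4
ee_pos: [556.3, -177.4, 157.8]
tcp_rot: [-0.538, -0.459, 0.538, -0.459]
force: [0.9, -1.2, -1.5]
opening: 9.9
```

```bash
cat >> go.py <<'E'
UX=np.array([np.cos(np.radians(-9.1)),np.sin(np.radians(-9.1))]);UY=np.array([-UX[1],UX[0]])
def st():
    o=bot.get_obs();p=o['ee_pos'][:2];f=np.array(o['force'])
    print('t',o['time_s'],'ux %.2f uy %.2f ledgez %.2f'%(p@UX,p@UY,o['ee_pos'][2]-31.7),'F ux %.2f uy %.2f z %.2f'%(f[:2]@UX,f[:2]@UY,f[2]),'M',o['ft_torque'],'toolrot',R.from_quat(o['tcp_rot']).as_matrix()[:,0],'open',o['opening'])
E
python3 - <<'E'
from go import *
st()
cv2.imwrite('pics/side4.png',bot.camera('side')[:,:,::-1])
crop('pics/side4.png','pics/g1.png',280,125,360,215,7)
E
```

```text
t 8.4 ux 577.36 uy -87.14 ledgez 126.15 F ux 1.11 uy -1.00 z -1.49 M [ 0.022 -0.001  0.016] toolrot [-0.  0. -1.] open 9.863881708428835
```

View pics/g1.png

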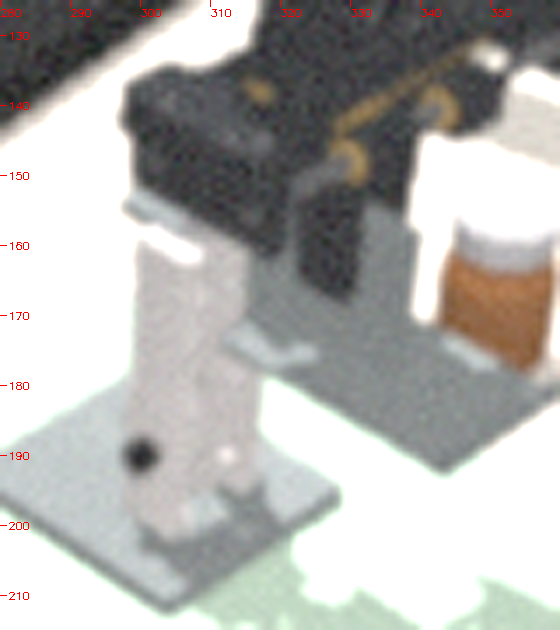

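Emit:
play_rows(
  steps=[
    {"delta_pos": [0,0.15,0],"turn": [0,0,0],"claw": 1},
    {"delta_pos": [0,0.15,0],"turn": [0,0,0],"claw": 1},
    {"delta_pos": [0,0.1,0],"turn": [0,0,0],"claw": 1},
    {"delta_pos": [0,0.1,0],"turn": [0,0,0],"claw": 1},
    {"delta_pos": [0,0,0],"turn": [0,0,0],"claw": 1},
  ],
)

```text
time_s: 8.87
ee_pos: [560.4, -178.0, 157.7]
tcp_rot: [-0.537, -0.46, 0.539, -0.458]
force: [-8.1, 0.7, 0.8]
opening: 9.6
```

Emit:
play_rows(
  steps=[
    {"delta_pos": [0,0.1,0],"turn": [0,0,0],"claw": 1},
    {"delta_pos": [0,0,0],"turn": [0,0,0],"claw": 1},
  ],
)

```text
time_s: 9.03
ee_pos: [560.5, -178.0, 157.6]
tcp_rot: [-0.537, -0.46, 0.539, -0.457]
force: [-11.4, 2.0, 3.2]
opening: 9.7
```

Emit:
play_rows(
  steps=[
    {"delta_pos": [0,0.1,0],"turn": [0,0,0],"claw": 1},
    {"delta_pos": [0,0,0],"turn": [0,0,0],"claw": 1},
  ],
)

```text
time_s: 9.2
ee_pos: [560.7, -177.9, 157.6]
tcp_rot: [-0.537, -0.461, 0.54, -0.457]
force: [-16.2, 2.7, 4.0]
opening: 10.1
```

```bash
python3 -c "
from go import *
st()"
```

```text
t 9.2 ux 581.78 uy -87.02 ledgez 125.88 F ux -16.44 uy 0.12 z 4.01 M [ 0.231  2.258 -0.065] toolrot [-0.007  0.002 -1.   ] open 10.113818825265405
```

Emit:
play_rows(
  steps=[
    {"delta_pos": [0,-0.2,0],"turn": [0,0,0],"claw": 1},
    {"delta_pos": [0.1,0,0],"turn": [0,0,0],"claw": 1},
    {"delta_pos": [0,0,0],"turn": [0,0,0],"claw": 1},
  ],
)

```text
time_s: 9.45
ee_pos: [560.5, -177.9, 156.6]
tcp_rot: [-0.538, -0.459, 0.539, -0.458]
force: [-5.9, 1.2, 1.3]
opening: 9.6
```

Emit:
play_rows(
  steps=[
    {"delta_pos": [0.1,0,0],"turn": [0,0,0],"claw": 1},
    {"delta_pos": [0,0,0],"turn": [0,0,0],"claw": 1},
  ],
)

```text
time_s: 9.62
ee_pos: [561.3, -178.1, 155.6]
tcp_rot: [-0.538, -0.459, 0.538, -0.459]
force: [0.2, 0.5, -2.3]
opening: 9.7
```

Emit:
play_rows(
  steps=[
    {"delta_pos": [0.1,0,0],"turn": [0,0,0],"claw": 1},
    {"delta_pos": [0,0,0],"turn": [0,0,0],"claw": 1},
  ],
)

```text
time_s: 9.78
ee_pos: [561.7, -178.2, 154.6]
tcp_rot: [0.538, 0.459, -0.538, 0.459]
force: [0.2, -0.6, -2.6]
opening: 9.4
```

Emit:
play_rows(
  steps=[
    {"delta_pos": [0.1,0,0],"turn": [0,0,0],"claw": 1},
    {"delta_pos": [0,0,0],"turn": [0,0,0],"claw": 1},
  ],
)

```text
time_s: 9.95
ee_pos: [561.5, -178.2, 153.6]
tcp_rot: [0.538, 0.459, -0.538, 0.459]
force: [0.9, -0.4, -2.9]
opening: 9.4
```

```bash
python3 -c "
from go import *
st()"
```

```text
t 9.95 ux 582.64 uy -87.10 ledgez 121.88 F ux 1.00 uy -0.25 z -2.90 M [ 0.004 -0.048  0.022] toolrot [ 0.  0. -1.] open 9.407282981743696
```

Emit:
play_rows(
  steps=[
    {"delta_pos": [-0.05,0.1,0],"turn": [0,0,0],"claw": 1},
    {"delta_pos": [0,0.1,0],"turn": [0,0,0],"claw": 1},
    {"delta_pos": [0,0,0],"turn": [0,0,0],"claw": 1},
  ],
)

```text
time_s: 10.2
ee_pos: [563.7, -178.6, 154.4]
tcp_rot: [0.538, 0.459, -0.538, 0.459]
force: [0.3, -0.1, -2.4]
opening: 9.3
```

Emit:
play_rows(
  steps=[
    {"delta_pos": [0,0.1,0],"turn": [0,0,0],"claw": 1},
    {"delta_pos": [0,0.1,0],"turn": [0,0,0],"claw": 1},
    {"delta_pos": [0,0,0],"turn": [0,0,0],"claw": 1},
  ],
)

```text
time_s: 10.45
ee_pos: [565.6, -178.9, 154.3]
tcp_rot: [0.538, 0.459, -0.538, 0.459]
force: [0.3, 0.0, -2.3]
opening: 9.7
```

Emit:
play_rows(
  steps=[
    {"delta_pos": [0,0.1,0],"turn": [0,0,0],"claw": 1},
    {"delta_pos": [0,0.1,0],"turn": [0,0,0],"claw": 1},
    {"delta_pos": [0,0,0],"turn": [0,0,0],"claw": 1},
  ],
)

```text
time_s: 10.7
ee_pos: [567.5, -179.2, 154.3]
tcp_rot: [0.538, 0.459, -0.538, 0.459]
force: [-0.2, -0.4, -3.3]
opening: 9.6
```

```bash
python3 -c "
from go import *
st()"
```

```text
t 10.7 ux 588.74 uy -87.16 ledgez 122.58 F ux -0.12 uy -0.38 z -3.27 M [-0.001  0.006  0.056] toolrot [ 0. -0. -1.] open 9.559009055268723
```

Free travel is 8 mm past the strip-contact depth, so the hooks are in the slots. I'll continue until the plate touches.

Emit:
play_rows(
  steps=[
    {"delta_pos": [0,0.1,0],"turn": [0,0,0],"claw": 1},
    {"delta_pos": [0,0,0],"turn": [0,0,0],"claw": 1},
  ],
)

```text
time_s: 10.87
ee_pos: [568.5, -179.3, 154.2]
tcp_rot: [0.538, 0.459, -0.538, 0.459]
force: [0.2, 0.6, -1.9]
opening: 9.4
```

Emit:
play_rows(
  steps=[
    {"delta_pos": [0,0.1,0],"turn": [0,0,0],"claw": 1},
    {"delta_pos": [0,0,0],"turn": [0,0,0],"claw": 1},
  ],
)

```text
time_s: 11.03
ee_pos: [569.5, -179.5, 154.3]
tcp_rot: [0.538, 0.459, -0.538, 0.459]
force: [-0.3, 0.1, -2.9]
opening: 9.8
```

Emit:
play_rows(
  steps=[
    {"delta_pos": [0,0.05,0],"turn": [0,0,0],"claw": 1},
    {"delta_pos": [0,0,0],"turn": [0,0,0],"claw": 1},
  ],
)

```text
time_s: 11.2
ee_pos: [569.9, -179.5, 154.3]
tcp_rot: [-0.538, -0.459, 0.538, -0.459]
force: [-0.6, -0.4, -2.1]
opening: 9.8
```

```bash
python3 -c "
from go import *
st()"
```

```text
t 11.2 ux 591.10 uy -87.12 ledgez 122.57 F ux -0.53 uy -0.52 z -2.15 M [-0.011  0.036  0.032] toolrot [ 0. -0. -1.] open 9.781288926986708
```

Emit:
play_rows(
  steps=[
    {"delta_pos": [0,0.06,0],"turn": [0,0,0],"claw": 1},
    {"delta_pos": [0,0,0],"turn": [0,0,0],"claw": 1},
  ],
)

```text
time_s: 11.37
ee_pos: [570.4, -179.6, 154.2]
tcp_rot: [-0.538, -0.459, 0.538, -0.459]
force: [-0.9, 0.4, -1.6]
opening: 9.3
```

Emit:
play_rows(
  steps=[
    {"delta_pos": [0,0.06,0],"turn": [0,0,0],"claw": 1},
    {"delta_pos": [0,0,0],"turn": [0,0,0],"claw": 1},
  ],
)

```text
time_s: 11.53
ee_pos: [570.5, -179.6, 154.2]
tcp_rot: [-0.538, -0.459, 0.538, -0.458]
force: [-3.9, 0.5, -2.2]
opening: 9.6
```

```bash
python3 -c "
from go import *
st()"
```

```text
t 11.5333 ux 591.76 uy -87.12 ledgez 122.49 F ux -3.94 uy -0.16 z -2.18 M [0.032 0.516 0.062] toolrot [-0.001  0.    -1.   ] open 9.565357532649179
```

Emit:
play_rows(
  steps=[
    {"delta_pos": [0,-0.08,0],"turn": [0,0,0],"claw": 1},
    {"delta_pos": [0.1,0,0],"turn": [0,0,0],"claw": 1},
    {"delta_pos": [0.1,0,0],"turn": [0,0,0],"claw": 1},
    {"delta_pos": [0,0,0],"turn": [0,0,0],"claw": 1},
  ],
  force=60,
)

```text
time_s: 11.87
ee_pos: [570.3, -179.6, 152.1]
tcp_rot: [0.538, 0.459, -0.538, 0.459]
force: [0.4, 0.5, -3.5]
opening: 9.6
```

Emit:
play_rows(
  steps=[
    {"delta_pos": [0.1,0,0],"turn": [0,0,0],"claw": 1},
    {"delta_pos": [0.1,0,0],"turn": [0,0,0],"claw": 1},
    {"delta_pos": [0,0,0],"turn": [0,0,0],"claw": 1},
  ],
)

```text
time_s: 12.12
ee_pos: [570.2, -179.5, 150.0]
tcp_rot: [-0.538, -0.459, 0.538, -0.459]
force: [0.5, -0.3, -2.4]
opening: 9.7
```

Emit:
play_rows(
  steps=[
    {"delta_pos": [0.1,0,0],"turn": [0,0,0],"claw": 1},
    {"delta_pos": [0.1,0,0],"turn": [0,0,0],"claw": 1},
    {"delta_pos": [0,0,0],"turn": [0,0,0],"claw": 1},
  ],
)

```text
time_s: 12.37
ee_pos: [570.2, -179.6, 148.2]
tcp_rot: [-0.538, -0.459, 0.538, -0.459]
force: [0.4, -0.6, -1.6]
opening: 9.3
```

```bash
python3 -c "
from go import *
st()"
```

```text
t 12.3667 ux 591.39 uy -87.13 ledgez 116.49 F ux 0.54 uy -0.54 z -1.61 M [0.08  0.055 0.011] toolrot [-0. -0. -1.] open 9.33118226621244
```

Emit:
play_rows(
  steps=[
    {"delta_pos": [0.1,0,0],"turn": [0,0,0],"claw": 1},
    {"delta_pos": [0,0,0],"turn": [0,0,0],"claw": 1},
  ],
)

```text
time_s: 12.53
ee_pos: [570.1, -179.6, 147.6]
tcp_rot: [-0.538, -0.459, 0.538, -0.459]
force: [-2.8, 1.3, 2.1]
opening: 9.4
```

Emit:
play_rows(
  steps=[
    {"delta_pos": [0.1,0,0],"turn": [0,0,0],"claw": 1},
    {"delta_pos": [0,0,0],"turn": [0,0,0],"claw": 1},
  ],
)

```text
time_s: 12.7
ee_pos: [570.1, -179.6, 146.4]
tcp_rot: [-0.538, -0.459, 0.538, -0.459]
force: [-2.5, 0.3, 2.1]
opening: 9.6
```

Emit:
play_rows(
  steps=[
    {"delta_pos": [0.1,0,0],"turn": [0,0,0],"claw": 1},
    {"delta_pos": [0,0,0],"turn": [0,0,0],"claw": 1},
  ],
)

```text
time_s: 12.87
ee_pos: [570.0, -179.5, 145.1]
tcp_rot: [-0.538, -0.459, 0.538, -0.458]
force: [-3.4, 0.7, 1.6]
opening: 9.6
```

```bash
python3 -c "
from go import *
st()"
```

```text
t 12.8667 ux 591.21 uy -87.12 ledgez 113.40 F ux -3.49 uy 0.15 z 1.62 M [ 0.132  0.428 -0.042] toolrot [-0.001  0.    -1.   ] open 9.615832200983016
```

Emit:
play_rows(
  steps=[
    {"delta_pos": [0.1,0,0],"turn": [0,0,0],"claw": 1},
    {"delta_pos": [0,0,0],"turn": [0,0,0],"claw": 1},
  ],
)

```text
time_s: 13.03
ee_pos: [570.0, -179.5, 144.0]
tcp_rot: [-0.538, -0.459, 0.538, -0.458]
force: [-3.0, -0.2, 1.5]
opening: 9.2
```

Emit:
play_rows(
  steps=[
    {"delta_pos": [0.1,0,0],"turn": [0,0,0],"claw": 1},
    {"delta_pos": [0,0,0],"turn": [0,0,0],"claw": 1},
  ],
)

```text
time_s: 13.2
ee_pos: [570.0, -179.5, 143.0]
tcp_rot: [-0.538, -0.459, 0.538, -0.458]
force: [-3.6, 0.9, 0.7]
opening: 9.9
```

Emit:
play_rows(
  steps=[
    {"delta_pos": [0.1,0,0],"turn": [0,0,0],"claw": 1},
    {"delta_pos": [0,0,0],"turn": [0,0,0],"claw": 1},
  ],
)

```text
time_s: 13.37
ee_pos: [570.1, -179.5, 142.0]
tcp_rot: [-0.538, -0.459, 0.538, -0.459]
force: [-3.7, 0.9, 0.4]
opening: 9.3
```

```bash
python3 -c "
from go import *
st()"
```

```text
t 13.3667 ux 591.33 uy -87.08 ledgez 110.30 F ux -3.85 uy 0.31 z 0.37 M [ 0.105  0.529 -0.009] toolrot [-0.  0. -1.] open 9.28646098075864
```

Emit:
play_rows(
  steps=[
    {"delta_pos": [0.1,0,0],"turn": [0,0,0],"claw": 1},
    {"delta_pos": [0,0,0],"turn": [0,0,0],"claw": 1},
  ],
)

```text
time_s: 13.53
ee_pos: [570.1, -179.6, 141.3]
tcp_rot: [-0.538, -0.459, 0.538, -0.459]
force: [-4.2, 0.8, 1.2]
opening: 9.7
```

Emit:
play_rows(
  steps=[
    {"delta_pos": [0.1,0,0],"turn": [0,0,0],"claw": 1},
    {"delta_pos": [0,0,0],"turn": [0,0,0],"claw": 1},
  ],
)

```text
time_s: 13.7
ee_pos: [570.2, -179.6, 141.1]
tcp_rot: [0.538, 0.458, -0.538, 0.459]
force: [-6.0, 2.9, 7.9]
opening: 9.6
```

```bash
python3 -c "
from go import *
st()
cv2.imwrite('pics/side5.png',bot.camera('side')[:,:,::-1])
crop('pics/side5.png','pics/k1.png',270,125,360,215,7)"
```

```text
t 13.7 ux 591.48 uy -87.17 ledgez 109.38 F ux -6.38 uy 1.94 z 7.90 M [ 0.258  0.834 -0.019] toolrot [ 0.001 -0.001 -1.   ] open 9.575619210429126
```

View pics/k1.png

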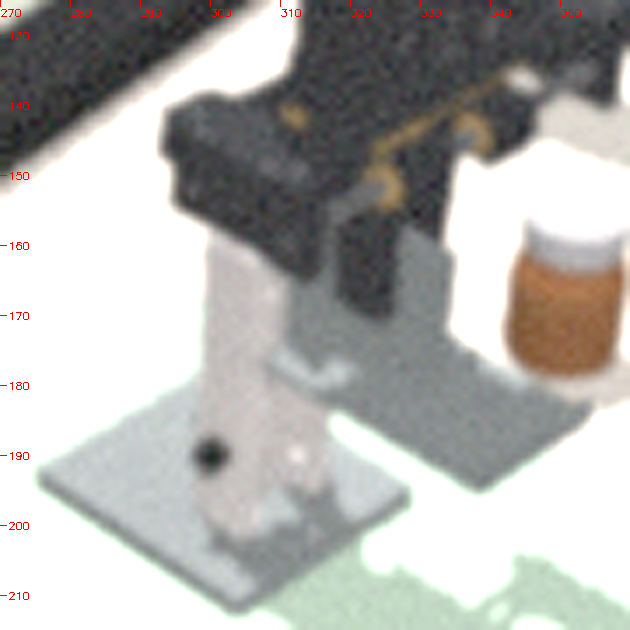

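Emit:
play_rows(
  steps=[
    {"delta_pos": [0.1,0,0],"turn": [0,0,0],"claw": 1},
    {"delta_pos": [0,0,0],"turn": [0,0,0],"claw": 1},
  ],
)

```text
time_s: 13.92
ee_pos: [570.3, -179.7, 140.8]
tcp_rot: [0.538, 0.458, -0.538, 0.459]
force: [-8.2, 2.3, 12.4]
opening: 9.6
```

Emit:
play_rows(
  steps=[
    {"delta_pos": [0.1,0,0],"turn": [0,0,0],"claw": 1},
    {"delta_pos": [0,0,0],"turn": [0,0,0],"claw": 1},
  ],
)

```text
time_s: 14.08
ee_pos: [570.3, -179.7, 140.7]
tcp_rot: [0.538, 0.458, -0.538, 0.46]
force: [-11.4, 2.6, 18.2]
opening: 9.7
```

```bash
python3 -c "
from go import *
st()"
```

```text
t 14.0833 ux 591.51 uy -87.20 ledgez 108.99 F ux -11.67 uy 0.81 z 18.20 M [0.457 1.39  0.034] toolrot [ 0.002 -0.002 -1.   ] open 9.661637650399646
```

Emit:
play_rows(
  steps=[
    {"delta_pos": [-0.15,-0.05,0],"turn": [0,0,0],"claw": 1},
    {"delta_pos": [-0.1,-0.05,0],"turn": [0,0,0],"claw": 1},
    {"delta_pos": [0,0,0],"turn": [0,0,0],"claw": 1},
  ],
)

```text
time_s: 14.33
ee_pos: [569.5, -179.5, 141.1]
tcp_rot: [0.538, 0.458, -0.538, 0.459]
force: [-4.0, 1.4, 5.7]
opening: 9.3
```

```bash
python3 -c "
from go import *
st()"
```

```text
t 14.3333 ux 590.72 uy -87.16 ledgez 109.43 F ux -4.15 uy 0.79 z 5.73 M [0.184 0.465 0.039] toolrot [ 0.001 -0.    -1.   ] open 9.260306144324545
```

Emit:
play_rows(
  steps=[
    {"delta_pos": [0,0,0],"turn": [0,0,0],"claw": 0.7},
    {"delta_pos": [0,0,0],"turn": [0,0,0],"claw": 0.5},
    {"delta_pos": [0,0,0],"turn": [0,0,0],"claw": 0.2},
    {"delta_pos": [0,0,0],"turn": [0,0,0],"claw": 0},
    {"delta_pos": [0,0,0],"turn": [0,0,0],"claw": 0},
    {"delta_pos": [0,0,0],"turn": [0,0,0],"claw": 0},
  ],
  force=20,
)

```text
time_s: 14.83
ee_pos: [569.3, -179.4, 140.6]
tcp_rot: [-0.538, -0.459, 0.538, -0.459]
force: [-0.3, -0.4, -0.4]
opening: 43.4
```

```bash
python3 -c "
from go import *
st()"
```

```text
t 14.8333 ux 590.51 uy -87.13 ledgez 108.93 F ux -0.21 uy -0.48 z -0.37 M [ 0.041 -0.009 -0.029] toolrot [-0.  0. -1.] open 43.410452323732294
```

Emit:
play_rows(
  steps=[
    {"delta_pos": [-0.5,0,0],"turn": [0,0,0],"claw": 0},
    {"delta_pos": [-1,0,0],"turn": [0,0,0],"claw": 0},
    {"delta_pos": [-2,0,0],"turn": [0,0,0],"claw": 0},
    {"delta_pos": [-3,0,0],"turn": [0,0,0],"claw": 0},
    {"delta_pos": [-3,0,0],"turn": [0,0,0],"claw": 0},
    {"delta_pos": [-2,-3,0],"turn": [0,0,0],"claw": 0},
    {"delta_pos": [0,-3,2],"turn": [0,0,0],"claw": 0},
    {"delta_pos": [0,-3,2],"turn": [0,0,0],"claw": 0},
    {"delta_pos": [0,-2,3],"turn": [0,0,0],"claw": 0},
    {"delta_pos": [0,0,3.5],"turn": [0,0,0],"claw": 0},
    {"delta_pos": [0,0,3.5],"turn": [0,0,0],"claw": 0},
    {"delta_pos": [0,0,3.5],"turn": [0,0,0],"claw": 0},
  ],
)

```text
time_s: 15.83
ee_pos: [432.1, -336.2, 257.4]
tcp_rot: [-0.538, -0.458, 0.538, -0.459]
force: [0.2, 0.5, 0.6]
opening: 43.7
```

Emit:
play_rows(
  steps=[
    {"delta_pos": [0,0,3.5],"turn": [0,0,0],"claw": 0},
    {"delta_pos": [0,0,3.5],"turn": [0,0,0],"claw": 0},
    {"delta_pos": [0,0,3.5],"turn": [0,0,0],"claw": 0},
    {"delta_pos": [0,0,3.5],"turn": [0,0,0],"claw": 0},
    {"delta_pos": [0,0,0],"turn": [0,0,0],"claw": 0},
    {"delta_pos": [0,0,0],"turn": [0,0,0],"claw": 0},
  ],
)

```text
time_s: 16.33
ee_pos: [410.0, -474.2, 255.9]
tcp_rot: [0.539, 0.458, -0.539, 0.458]
force: [0.5, 0.7, -0.7]
opening: 44.1
```

```bash
python3 -c "
from go import *
st()
for n in('side','top'): cv2.imwrite(f'pics/{n}6.png',bot.camera(n)[:,:,::-1])
crop('pics/side6.png','pics/m1.png',270,125,370,215,7)
crop('pics/top6.png','pics/m2.png',320,170,400,270,6)"
```

```text
t 16.3333 ux 479.89 uy -403.40 ledgez 224.20 F ux 0.35 uy 0.75 z -0.73 M [ 0.06   0.013 -0.025] toolrot [ 0. -0. -1.] open 44.126281932774845
```

View pics/m1.png

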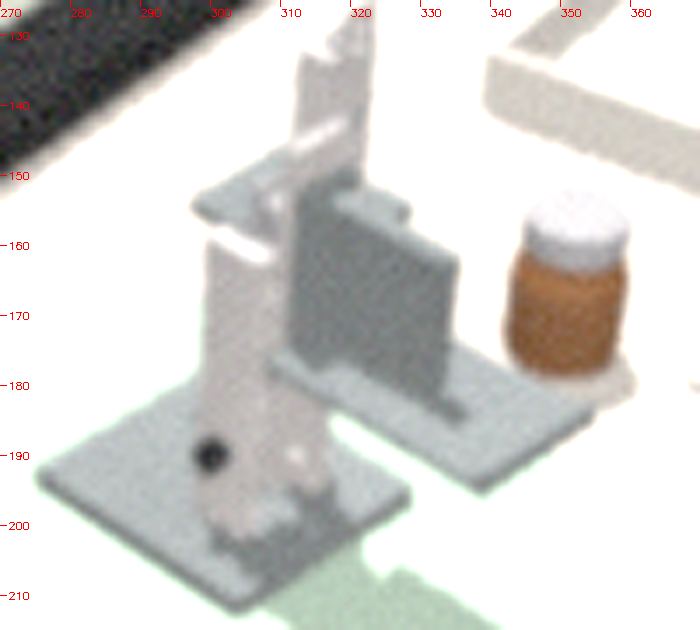

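View pics/m2.png

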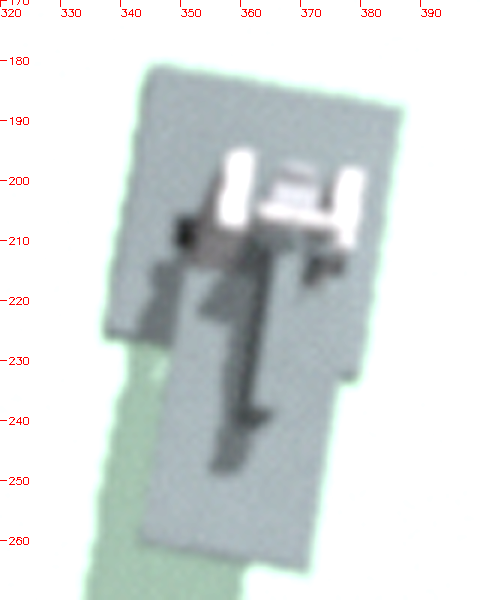

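View pics/top6.png

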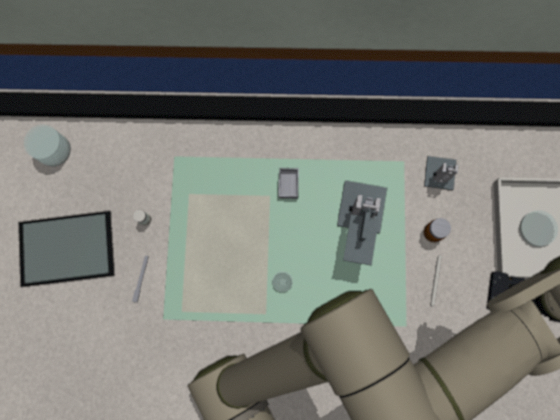

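```bash
python3 -c "
from go import *
for z in(109.2,112.2):
  for v in((-115,33,4),(-115,33,0),(-115,-33,0),(-5,33,4),(-65,0,65),(0,15,70)):
    p=UX*(591.4+34.4-.5+v[0])+UY*(-87.1+v[1]);print(z,v,proj('side',np.r_[p,z+v[2]])[0]-[1,.9],proj('top',np.r_[p,z+v[2]])[0])
"
```

```text
109.2 (-115, 33, 4) [338.312 194.423] [343.469 260.625]
109.2 (-115, 33, 0) [338.15  195.634] [343.314 260.799]
109.2 (-115, -33, 0) [354.29  184.718] [371.687 266.058]
109.2 (-5, 33, 4) [306.868 175.644] [351.262 214.399]
109.2 (-65, 0, 65) [334.048 161.347] [364.534 238.284]
109.2 (0, 15, 70) [311.498 151.689] [362.763 208.145]
112.2 (-115, 33, 4) [338.435 193.51 ] [343.586 260.493]
112.2 (-115, 33, 0) [338.272 194.726] [343.431 260.668]
112.2 (-115, -33, 0) [354.439 183.818] [371.872 265.94 ]
112.2 (-5, 33, 4) [306.925 174.747] [351.395 214.16 ]
112.2 (-65, 0, 65) [334.162 160.373] [364.709 238.091]
112.2 (0, 15, 70) [311.567 150.719] [362.933 207.878]
```

The seen shelf corners, (337.8,195.5) and (353.5,184.5) in the side view, match the prediction for ledge height 109 mm to under 1 px. So the ledge didn't slip, spring up or tilt. The bystanders sit at the same pixels as at the start, and the arm is clear.

```bash
python3 -c "
from station import bot
print(bot.hand_in())"
```

```text
the job is handed in; nothing more can be done
None
```

The ledge is hanging on the slotted upright, pressed down to a hard stop and let go, and the job is handed in at about 16.4 s. No verdict was reported.

- **Finding the slots:** I pinched the rib, carried the ledge to the post and felt downwards for the slots from above. The hooks dropped in at an underside height of about 124.5 mm. They then slid in freely until the plate met the strip about 10.5 mm deeper.
- **Pressing home:** I pressed straight down about 13.5 mm, to an underside height of about 109 mm. There the resistance rose steeply to a hard stop.
- **Forces:** The largest reading was about 22 N on the wrist, or an estimated 24 N on the upright allowing for the ledge's weight. Both are under the 40 N limit.
- **Last checks:** After release the ledge sits where a height of 109 mm predicts, to within about 1 px (about 3 mm in height), and looks square. The bystanders appear unmoved and the arm is clear.

Some points disagreed or stayed unproven:
- **Tongue:** I could not see it, so being fully home rests on the hard stop and the travel.
- **Roller force:** The push through the rollers felt like about 5 N, slightly less than the 6 to 14 N stated.
- **Sideways position:** The two cameras disagreed by about 5 mm on the post. I split the difference, and the hooks entered without touching the sides. I did not probe both slot sides, so centring is known only to within the slot's 2.5 mm clearance.

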